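Undo the swing-bolt clamp of the lid press

ROBOT

A 7-joint arm with a two-finger parallel gripper is mounted at the origin on the work surface. World frame = base frame: x ahead of the robot, y to its left, z up, the work surface at z = 0. Lengths are in m, angles in rad, forces in N, time in s.
With the tool pointing down it reaches from about 0.425 to 0.875 m from the base axis. Payload 4.7 kg.
Tool frame: the origin (TCP) lies midway between the tips of the shut fingers; the grasp point (between the pads) lies 19 mm behind it; z points along the fingers, y is the line along which they close (so a half turn about z gives the same grasp; the last joint's range is limited). The gripper opens to 87 mm and grips with 3 to 60 N. Pads are 19 mm wide; open, the fingers measure 117 mm over their backs; the gripper's body (75 mm by 190 mm) begins 51 mm behind the grasp point.
Start: joints at [-1.224, 0.321, -0.07, 1.45, 0.023, 1.371, -0.057], TCP at [0.212, 0.614, 0.223] pointing down, gripper open.
Joint ranges: [-2.86, 2.86], [-0.3, 2.09], [-1.38, 1.24], [0.06, 2.45], [-1.56, 4.7], [0.09, 2.05], [-2.69, 2.69]. Speed limits (rad/s): [2.57, 2.57, 3.14, 3.14, 3.14, 3.14, 3.14].

INTERFACE

Orientations are given as a unit quaternion [w, x, y, z].
In Python, from rig import r gives the robot as it stands.
- The arm moves only by the tool jog_arm, never from a script. Its arguments are lists of equal length, an entry for each row: "travel": the shift along the world's x, y, z in units of 0.05 m (1.0 is 0.05 m), a list of three; "twist": the turn, a rotation vector about the world's x, y, z in units of 4 degrees (1.0 is 4 degrees), a list of three; "hand": the closure, from -1 (fully open) to 1 (shut). A call has 1 to 10 rows; each row shifts and turns the commanded pose from where the row before left it; what a row does not reach is not made up. A row lasts 1/10 s, in which the tool goes at most 50 mm and 8.59 degrees, less where a joint would pass 70% of its speed; a pose out of reach is approached as far as the arm can. A call with a number of a shift or a turn outside -1 to 1 is refused whole. A call with a gripper value outside its range is refused whole. The fingers move at their own pace and stop on an object; "newtons" is the grip in N (left out, the last holds). Time passes only in rows, so rows that do not move let the fingers close. It gives the time, the measured TCP pose, the force, the opening and the grip force at its end, in the units of the state.
- r.state(): the state, without advancing time (a new reading comes with each control period).
- r.capture(name): name is "scene" or "top"; returns a dict with "pixels" (480x640x3 uint8, red, green, blue), "fx", "fy", "cx", "cy" (pixels), "k1" (the pictures are not rectified: a ray, as slopes to the right and down, at radius r is drawn at 1 + k1 r^2 times it, then the intrinsics apply), "T" (4x4, takes a point from camera to world coordinates). Camera axes: x right, y down, z forward; pixel columns grow to the right and rows downward; lengths in m; the calibration is good to about 2 mm. A picture is of the moment at which its call begins. There is no depth.
- r.finish_job(): hands the job in; it is judged then, once.
The state is a dict: "time": time; "joint_pos": joint angles; "qvel": joint speeds; "joint_torque": joint torques, N m; "tool_pos": TCP position; "eef_rot": TCP orientation; "wrist_force": force on the tool from outside, world axes, zero at the start; "moment": the same for the moment, N m; "opening": opening from 0.0 (shut) to 1.0 (fully open); "grip_force": force on a finger pad.
Only numpy, scipy, OpenCV 4.12 (cv2) and the standard library are available. Lean on these libraries where they do the work, as an engineer would, in place of code of your own. Each camera call takes 0.05 s, during which the arm holds its last target. There are 200 camera calls.

TASK

Undo the lid clamp of the steel press on the counter: loosen the wing nut (anticlockwise from above) until its round shoulder clears the raised lip of the slotted lug, then swing the hinged bolt out of the slot and all the way down until it lies against its rest, and leave it lying there. Work by feel: do not squeeze or shove the bolt hard, and do not force it against the lip or the rest. Leave everything else on the counter where it is.

Things in the scene. Friction and masses are not known exactly. Their poses are not given: they have to be found in the camera images.
- press: round stainless steel press pot, fixed to the counter, 120 mm across on a foot disc 148 mm across. Origin: centre of its underside, z up. On its own -x side (called outwards here) a swing bolt stands upright in a forked lug and clamps the lid.
- lid (a point): centre of the flat lid's top face, 99 mm above the counter, lid 132 mm across; axes as the press. On it stands a black knob 28 mm across, its top 19 mm above this point. The lug's prongs are 28 mm wide overall and end 100 mm outwards of this point; the slot between them is 11 mm wide and open outwards.
- seat (a point): point on the clamped bolt's axis at the lug's top face, 103 mm above the counter and 85 mm outwards of the pot's axis; axes as the press. The nut's round shoulder rests here when screwed down.
- lip_edge (a point): mid-point between the two halves of the raised lip, 14 mm outwards of the seat, given at the SEAT's height. The lip (3 mm thick, on both sides of the slot) catches the shoulder. Its height differs from start to start and is not measured: 1.5 to 4.5 mm. The bolt comes free when the shoulder is raised about 3.5 mm (lowest lip) to 6.5 mm (highest) above the seat; below that it jams.
- bolt: steel eyebolt 8 mm thick. Origin on its hinge pin, 45 mm above the counter, 58 mm below the seat; z runs up the shank. Upright when clamped; swings outwards and down about the pin (along the press's y) onto a firm rest. Stiff pin, 0.12 N m: it stays at any angle and takes about 2 N at the nut to swing. Caught by the lip it has only about 0.02 rad of play.
- bolt_end (a point): the bolt's free upper end, 94 mm from the pin. Limits: the fingers must not load bolt and nut with more than 40 N (pushes of both fingers added up, so grip with 15 N or less), nor may the bolt press on the lip or the rest with more than 40 N (at the nut that is about 25 N).
- ears (a point): centre of the wing nut's ears, on the bolt axis, 23 mm above the shoulder's underside (126 mm above the counter if screwed down). Turns and rises with the nut: local y along the wing, x across it. Ears: an upright plate 44 mm wide (y), 8 mm thick (x), from 12 mm below to 11 mm above this point.
- nut: the wing nut; origin at the underside of its hub (17 mm across, 7 mm high, ears above it; the 22 mm wide, 5 mm thick shoulder below it). Anticlockwise from above raises nut and shoulder, 14 mm a turn (2.23 mm per rad). Starts 0 to 0.8 rad up from the seat; firm end stop at 4.0 rad (8.9 mm). Turning takes 0.11 N m; it stays as left.
- mortar: loose clay mortar, 112 mm across, 75 mm high; bystander, origin under its centre
- cup: loose blue enamel cup, 80 mm across, 75 mm high; bystander, origin under its centre
- jar: loose glass jar with steel cap, 64 mm across, 85 mm high; bystander, origin under its centre
- caddy: loose white seasoning caddy, 90 x 140 x 91 mm; bystander, origin under its centre
- pestle: loose wooden pestle, 137 mm long, lying on the cutting board; bystander
- strainer: loose steel tea strainer, 66 mm across with a flat handle, on the cutting board; bystander, origin under the bowl
- rest_foot (a point): foot of the rest on the counter, 42 mm outwards of the bolt's pin. The rest is an upright post with a rubber cross-bar 22 mm wide, 8 mm thick, that stops the shank. Its height differs from start to start and is not measured: it meets the bolt at a tilt anywhere between 1.06 and 1.27 rad from upright. Pushed further than that, the load rises steeply: feel for it.
Not all that is in view belongs to the job. Several things have the shape of the press; the one meant has the colours described above.

How it is judged:
By the outcome, as a careful person would: the job done as asked, in the order asked, and still so for the second after the job is handed in, with the robot touching nothing.
It also fails if it takes over 72 s, if anything falls off the work surface, if the arm or the gripper's body presses on something with over 40 N, if the wrist force passes 120 N, or if a joint passes its speed limit or range.

## Working session

There is one attempt and no reset: what is moved stays moved. The work goes in short steps, Python scripts to look and compute and a tool call to move; the robot and the scene stay as the last step left them, time stands still between calls to the robot, and variables do not carry over. Pictures are saved under pics/ and viewed, at most 10 in all, crops included, and the job is handed in when it is done.

Besides the shell and the picture viewer there is one more tool, called after ">>>" as name(argument=value, ...), one argument or row to a line, values as JSON. jog_arm: Moves the arm, as the interface text tells. Shifts and turns lie within -1 to 1; 1 stands for 0.05 m of shift or 4 degrees of turn. Its arguments: {"type":"object","properties":{"travel":{"type":"array"},"twist":{"type":"array"},"hand":{"type":"array"},"newtons":{"type":"number"}},"required":["travel","twist","hand"]}

```bash
mkdir -p pics; cat > h.py <<'E'
import numpy as np, cv2
from rig import r
def snap(n,f):
    c=r.capture(n); cv2.imwrite(f,c['pixels'][:,:,::-1]); np.savez(f[:-4]+'.npz',**c); return c
def ray(c,u,v):
    x=np.array([(u-c['cx'])/c['fx'],(v-c['cy'])/c['fy']]); y=x.copy()
    for _ in range(20): y=x/(1+c['k1']*(y@y))
    T=np.array(c['T']); return T[:3,3],T[:3,:3]@np.array([*y,1])
def atz(c,u,v,z):
    o,d=ray(c,u,v); return o+d*(z-o[2])/d[2]
def proj(c,p):
    T=np.array(c['T']); q=T[:3,:3].T@(np.array(p)-T[:3,3]); s=q[:2]/q[2]; s=s*(1+c['k1']*(s@s))
    return np.array([c['fx']*s[0]+c['cx'],c['fy']*s[1]+c['cy']])
E
python3 - <<'E'
from h import *
for n in('scene','top'):
    c=snap(n,f'pics/{n}0.png'); print(n,np.round(c['T'],3).tolist(),c['fx'],c['k1'])
s=r.state(); print(s)
E
```

```text
scene [[0.469, 0.583, -0.663, 1.41], [0.883, -0.328, 0.336, -0.41], [-0.022, -0.743, -0.669, 0.979], [0.0, 0.0, 0.0, 1.0]] 548.9529862964974 -0.15010582880821743
top [[0.018, -0.997, 0.078, 0.426], [-1.0, -0.019, -0.001, 0.002], [0.002, -0.078, -0.997, 1.652], [0.0, 0.0, 0.0, 1.0]] 505.6118899775332 -0.046849575299191815
{'time': 0.1, 'joint_pos': array([-1.22389256,  0.32174322, -0.07004255,  1.45155363,  0.02261526,
        1.37079763, -0.05691472]), 'qvel': array([-0.00026597, -0.00064747, -0.00010852, -0.00320339,  0.00224057,
       -0.00020375, -0.00039475]), 'joint_torque': array([-6.09001581e-04, -4.92570555e+01, -4.05926825e-01, -3.13399923e+01,
       -6.41357177e-02,  3.95610777e-02,  9.36093988e-05]), 'tool_pos': array([0.21226564, 0.61384071, 0.22157392]), 'eef_rot': array([-8.18139646e-05,  1.65646703e-01,  9.86184787e-01, -8.54156877e-04]), 'wrist_force': array([ 0.96638235, -0.07858989, -0.02808169]), 'moment': array([-0.04221005, -0.01008499, -0.02390919]), 'grip_force': 0.0, 'opening': 0.9985510661458334}
```

View pics/scene0.png

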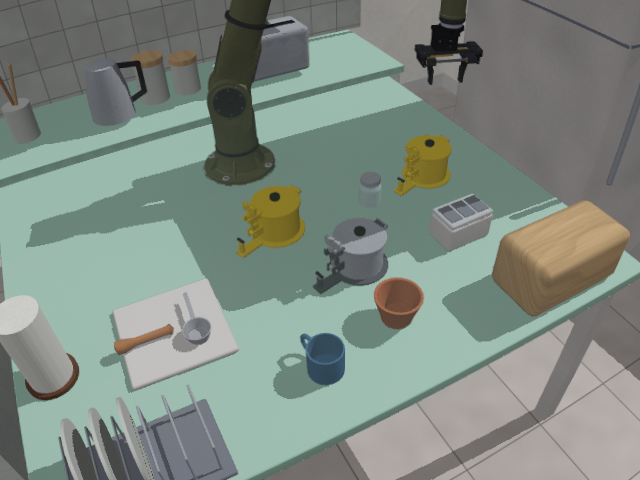

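View pics/top0.png

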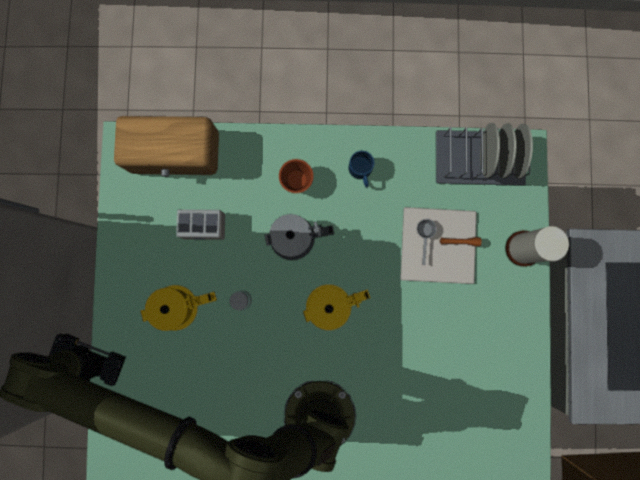

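The silver press is at about (293,236) in top and (358,250) in scene. Its bolt points to the right in top, roughly towards world -y. I'll zoom in on both views.

```bash
python3 - <<'E'
import cv2,numpy as np
a=cv2.imread('pics/top0.png')[200:270,255:345]; b=cv2.imread('pics/scene0.png')[205:300,305:405]
a=cv2.resize(a,None,fx=8,fy=8,interpolation=cv2.INTER_CUBIC);b=cv2.resize(b,None,fx=6,fy=6,interpolation=cv2.INTER_CUBIC)
a=np.clip(a*1.6,0,255).astype('u1')
cv2.imwrite('pics/a.png',a);cv2.imwrite('pics/b.png',b)
E
```

```text
(no output)
```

View pics/a.png

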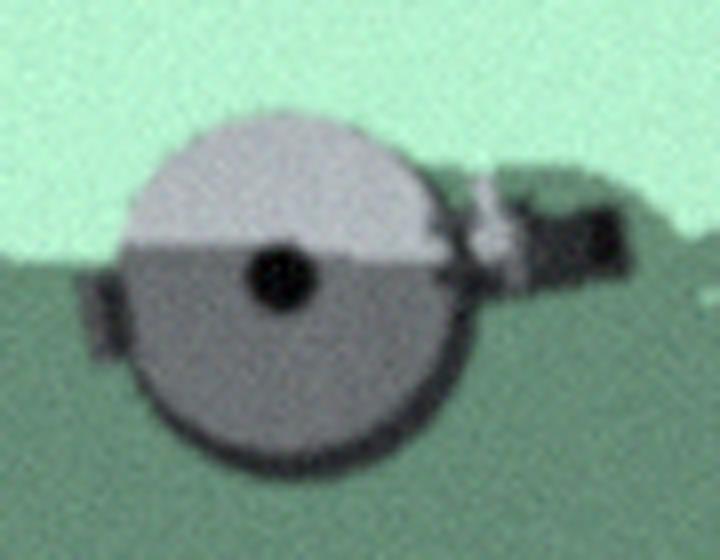

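View pics/b.png

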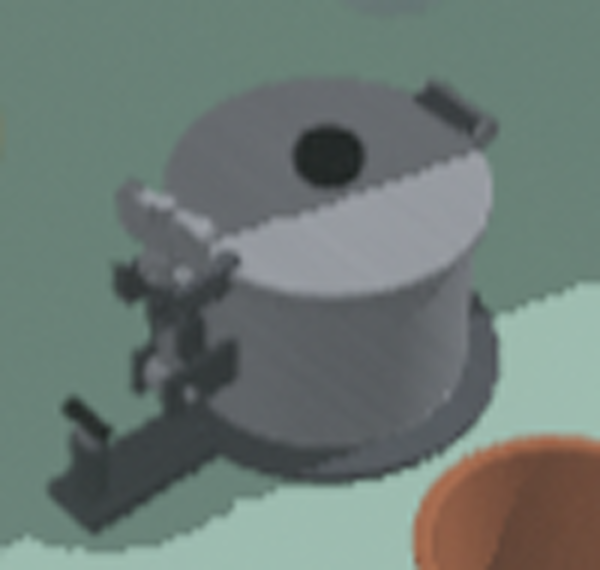

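```bash
cat > fit.py <<'E'
from h import *
from scipy.optimize import least_squares
ct=dict(np.load('pics/top0.npz'));cs=dict(np.load('pics/scene0.npz'))
ct={k:(v if v.ndim else float(v)) for k,v in ct.items()};cs={k:(v if v.ndim else float(v)) for k,v in cs.items()}
A=lambda x,y:np.array([(x+.5)/8-.5+255,(y+.5)/8-.5+200]);B=lambda x,y:np.array([(x+.5)/6-.5+305,(y+.5)/6-.5+205])
def tri(a,b):
    f=lambda p:np.r_[proj(ct,p)-a,proj(cs,p)-b]
    s=least_squares(f,[.6,0,.1]);return np.round(s.x,4),np.round(s.fun,1)
E
python3 - <<'E'
from fit import *
print('knob',tri(A(281,277),B(329,155)))
print('bar',tri(A(605,240),B(88,418)))
print('ear far end',tri(A(485,175),B(205,230)))
k=atz(ct,*A(281,277),.118);print(k, atz(cs,*B(329,155),.118))
# lid edge circle extents top
for p in [(300,112),(122,265)]:print(atz(ct,*A(*p),.099))
for p in [(630,275),(625,205),(100,318)]:print('foot/handle',atz(ct,*A(*p),.01),atz(ct,*A(*p),.09))
for p in [(95,530),(52,488)]:print('sc foot',atz(cs,*B(*p),.0))
E
```

```text
knob (array([0.5722, 0.102 , 0.113 ]), array([-0.1, -0. , -0.1,  0. ]))
bar (array([ 0.5962, -0.0214,  0.047 ]), array([-0.5, -0.2, -0.4,  0. ]))
ear far end (array([0.61  , 0.0248, 0.1379]), array([-0.2, -0.1, -0.2,  0. ]))
[0.57161    0.10144172 0.118     ] [0.57710433 0.09925279 0.118     ]
[0.63767621 0.09683112 0.099     ]
[0.57692785 0.16415007 0.099     ]
foot/handle [ 0.58530525 -0.03389198  0.01      ] [ 0.57755592 -0.03211971  0.09      ]
foot/handle [ 0.61398286 -0.031372    0.01      ] [ 0.60483656 -0.02972248  0.09      ]
foot/handle [0.56369935 0.18180818 0.01      ] [0.55700251 0.173073   0.09      ]
sc foot [ 0.61206149 -0.02707253  0.        ]
sc foot [ 0.58335301 -0.03172823  0.        ]
```

```bash
cat > ov.py <<'E'
from fit import *
def draw(cx,cy,a,w,lift,f):
    # a: outward dir angle; w: wing world angle
    o=np.array([np.cos(a),np.sin(a)]);t=np.array([-o[1],o[0]]);c0=np.array([cx,cy])
    P=lambda out,lat,z:np.r_[c0+out*o+lat*t,z]
    S=[]
    circ=lambda rr,z:[np.r_[c0+rr*np.array([np.cos(q),np.sin(q)]),z] for q in np.linspace(0,6.2832,60)]
    S+=[(circ(.066,.099),(0,0,255)),(circ(.014,.118),(0,255,255)),(circ(.074,.0),(255,0,0))]
    S.append(([P(.06,.014,.103),P(.1,.014,.103),P(.1,-.014,.103),P(.06,-.014,.103)],(255,0,255)))
    S.append(([P(.127,.011,.053),P(.127,-.011,.053)],(0,128,255)))
    e=np.array([np.cos(w),np.sin(w)]);n=np.array([-e[1],e[0]]);s=c0+.085*o
    for z in(.114+lift,.137+lift):
        S.append(([np.r_[s+.022*i*e+.004*j*n,z] for i,j in((1,1),(1,-1),(-1,-1),(-1,1),(1,1))],(0,255,0)))
    ims=[]
    for c,im,org,k in((ct,'top',(255,200),8),(cs,'scene',(305,205),6)):
        g=cv2.imread(f'pics/{im}0.png');x0,y0=org;W=90 if k==8 else 66;H=70
        g=g[y0:y0+H,x0:x0+W];K=6;g=cv2.resize(g,None,fx=K,fy=K,interpolation=cv2.INTER_CUBIC)
        if K and k==8:g=np.clip(g*1.6,0,255).astype('u1')
        for pts,col in S:
            q=np.array([(proj(c,p)-org+.5)*K-.5 for p in pts]);cv2.polylines(g,[np.round(q).astype(int)],False,col,1)
        ims.append(g)
    ims[0]=ims[0][:,150:] if False else ims[0]
    v=np.hstack([ims[0][:,:400+60*2][:, 120:],ims[1]]);cv2.imwrite(f,v)
E
python3 - <<'E'
from ov import *
draw(.574,.100,np.deg2rad(-90+10.8),np.deg2rad(20),.001,'pics/o1.png')
E
```

```text
(no output)
```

View pics/o1.png

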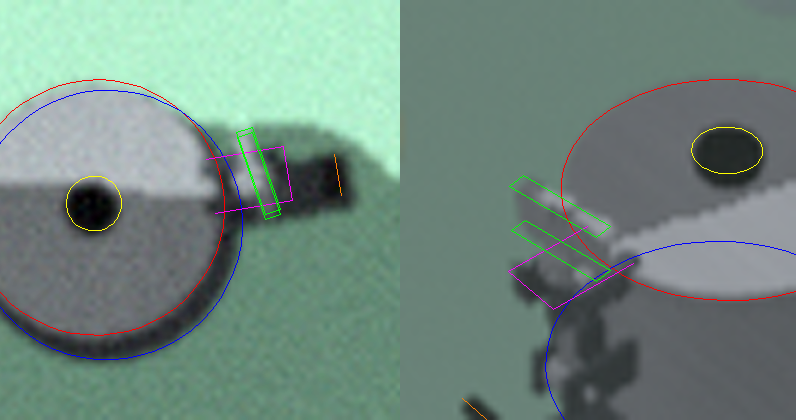

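The overlay matches to about 2 mm. The press centre is near (0.573, 0.100), outward is about -79°, and the wing is at about 20°. Next I'll move above the nut while turning.

>>> jog_arm(
  travel=[
    [0.377,-0.6,0],
    [0.377,-0.6,0],
    [0.377,-0.6,0],
    [0.377,-0.6,0],
    [0.377,-0.6,0],
    [0.377,-0.6,0],
    [0.377,-0.6,0],
    [0.377,-0.6,0],
    [0.377,-0.6,0],
    [0.377,-0.6,0],
  ],
  twist=[
    [0,0,-1],
    [0,0,-1],
    [0,0,-1],
    [0,0,-1],
    [0,0,-1],
    [0,0,-1],
    [0,0,-1],
    [0,0,-1],
    [0,0,-1],
    [0,0,-1],
  ],
  hand=[-1,-1,-1,-1,-1,-1,-1,-1,-1,-1],
)

```text
time: 1.1
tool_pos: [0.4013, 0.3128, 0.2223]
eef_rot: [-0.0, 0.494, 0.869, -0.0]
wrist_force: [-0.0, 0.4, -0.8]
opening: 0.999
grip_force: 0.0
```

>>> jog_arm(
  travel=[
    [0.377,-0.6,0],
    [0.377,-0.6,0],
    [0.377,-0.6,0],
    [0.377,-0.6,0],
    [0.377,-0.6,0],
    [0.377,-0.6,0],
    [0.377,-0.6,0],
    [0.377,-0.6,0],
    [0.377,-0.6,0],
    [0.377,-0.6,0],
  ],
  twist=[
    [0,0,-1],
    [0,0,-1],
    [0,0,-1],
    [0,0,-1],
    [0,0,-1],
    [0,0,-1],
    [0,0,-1],
    [0,0,-1],
    [0,0,-1],
    [0,0,-1],
  ],
  hand=[-1,-1,-1,-1,-1,-1,-1,-1,-1,-1],
)

```text
time: 2.1
tool_pos: [0.5897, 0.0131, 0.2222]
eef_rot: [-0.0, 0.762, 0.648, -0.0]
wrist_force: [0.5, 0.8, 0.6]
opening: 1.0
grip_force: 0.0
```

>>> jog_arm(
  travel=[
    [0,0,0],
    [0,0,0],
    [0,0,0],
    [0,0,0],
    [0,0,0],
    [0,0,0],
    [0,0,0],
    [0,0,0],
    [0,0,0],
    [0,0,0],
  ],
  twist=[
    [0,0,-1],
    [0,0,-1],
    [0,0,-1],
    [0,0,-1],
    [0,0,-1],
    [0,0,-1],
    [0,0,-1],
    [0,0,-1],
    [0,0,-1],
    [0,0,-1],
  ],
  hand=[-1,-1,-1,-1,-1,-1,-1,-1,-1,-1],
)

```text
time: 3.1
tool_pos: [0.589, 0.0144, 0.2221]
eef_rot: [-0.0, 0.937, 0.348, -0.001]
wrist_force: [-0.4, 0.2, -0.4]
opening: 1.003
grip_force: 0.0
```

```bash
cat >> h.py <<'E'
from scipy.spatial.transform import Rotation as R
def st():
    s=r.state(); q=s['eef_rot']; M=R.from_quat([*q[1:],q[0]]).as_matrix()
    print('t',round(s['time'],2),'p',np.round(s['tool_pos'],4),'yaw_y',round(np.degrees(np.arctan2(M[1,1],M[0,1])),1),'z',np.round(M[:,2],3),'j',np.round(s['joint_pos'],2),'F',np.round(s['wrist_force'],1),'M',np.round(s['moment'],2),'open',round(s['opening']*87,1),'g',round(s['grip_force'],1))
E
python3 -c "
from h import *
st()"
```

```text
t 3.1 p [0.589  0.0144 0.2221] yaw_y -49.2 z [-0.001 -0.    -1.   ] j [-0.6   0.21  0.62  1.63 -0.13  1.34 -0.82] F [-0.4  0.2 -0.4] M [-0.08  0.11 -0.01] open 87.3 g 0.0
```

>>> jog_arm(
  travel=[
    [0,0.008,-0.28],
    [0,0.008,-0.28],
    [0,0.008,-0.28],
    [0,0.008,-0.28],
    [0,0.008,-0.28],
    [0,0,0],
    [0,0,0],
  ],
  twist=[
    [0,0,-1],
    [0,0,-1],
    [0,0,-1],
    [0,0,-1],
    [0,0,-1],
    [0,0,0],
    [0,0,0],
  ],
  hand=[0.3,0.3,0.3,0.3,0.3,0.3,0.3],
  newtons=8,
)

```text
time: 3.8
tool_pos: [0.5891, 0.0164, 0.1525]
eef_rot: [0.0, 0.983, 0.183, -0.0]
wrist_force: [1.1, -0.9, 0.1]
opening: 0.447
grip_force: 0.0
```

```bash
python3 - <<'E'
from h import *
st()
c=snap('scene','pics/s1.png');t=snap('top','pics/t1.png');p=r.state()['tool_pos']
print(proj(c,p),proj(t,p))
a=cv2.resize(cv2.imread('pics/s1.png')[190:280,310:400],None,fx=6,fy=6,interpolation=cv2.INTER_CUBIC)
cv2.imwrite('pics/s1c.png',np.clip(a*1.4,0,255).astype('u1'))
E
```

```text
t 3.8 p [0.5891 0.0164 0.1525] yaw_y -69.0 z [-0.001 -0.    -1.   ] j [-0.63  0.27  0.65  1.72 -0.17  1.21 -1.13] F [ 1.1 -0.9  0.1] M [-0.04  0.21 -0.01] open 38.9 g 0.0
[330.90176439 233.85536168] [317.64081359 227.48756002]
```

View pics/s1c.png

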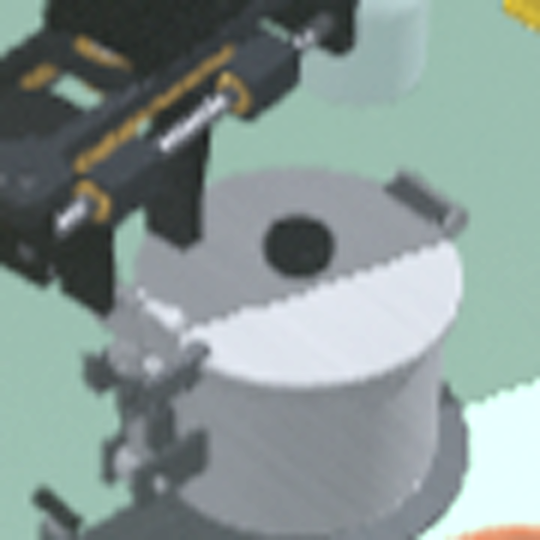

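Tip midpoint is at about (128,266) in the crop and the ears' top at about (142,302). The nut is therefore about 2 mm further in +y than I aimed. I'll correct that, descend and close gently.

>>> jog_arm(
  travel=[
    [-0.005,0.045,0],
    [0,0,-0.2],
    [0,0,-0.2],
    [0,0,-0.2],
    [0,0,-0.14],
    [0,0,0],
    [0,0,0],
  ],
  twist=[
    [0,0,0],
    [0,0,0],
    [0,0,0],
    [0,0,0],
    [0,0,0],
    [0,0,0],
    [0,0,0],
  ],
  hand=[0.2,0.2,0.2,0.2,0.2,0.2,0.2],
  newtons=5,
)

```text
time: 4.6
tool_pos: [0.5891, 0.0185, 0.1153]
eef_rot: [0.0, 0.983, 0.182, -0.0]
wrist_force: [0.1, 0.4, 0.2]
opening: 0.403
grip_force: 0.0
```

>>> jog_arm(
  travel=[
    [0,0,0],
    [0,0,0],
    [0,0,0],
    [0,0,0],
    [0,0,0],
    [0,0,0],
    [0,0,0],
    [0,0,0],
  ],
  twist=[
    [0,0,0],
    [0,0,0],
    [0,0,0],
    [0,0,0],
    [0,0,0],
    [0,0,0],
    [0,0,0],
    [0,0,0],
  ],
  hand=[0.5,0.6,0.7,0.75,0.8,0.85,0.9,0.9],
  newtons=5,
)

```text
time: 5.4
tool_pos: [0.5893, 0.0185, 0.1158]
eef_rot: [0.0, 0.983, 0.182, 0.0]
wrist_force: [-0.4, -1.0, 2.2]
opening: 0.091
grip_force: 5.3
```

```bash
python3 -c "
from h import *
st()"
```

```text
t 5.4 p [0.5893 0.0185 0.1158] yaw_y -69.1 z [ 0. -0. -1.] j [-0.62  0.31  0.64  1.76 -0.2   1.14 -1.12] F [-0.4 -1.   2.2] M [-0.14  0.06 -0.01] open 7.9 g 5.3
```

Gripped squarely: 7.9 mm opening and little side force. Now I'll loosen the nut.

>>> jog_arm(
  travel=[
    [0,0,0],
    [0,0,0],
    [0,0,0.003],
    [0,0,0.003],
    [0,0,0.003],
    [0,0,0.003],
    [0,0,0.003],
    [0,0,0.003],
    [0,0,0.003],
    [0,0,0.003],
  ],
  twist=[
    [0,0,0],
    [0,0,0],
    [0,0,1],
    [0,0,1],
    [0,0,1],
    [0,0,1],
    [0,0,1],
    [0,0,1],
    [0,0,1],
    [0,0,1],
  ],
  hand=[0.95,0.95,0.95,0.95,0.95,0.95,0.95,0.95,0.95,0.95],
  newtons=12,
)

```text
time: 6.4
tool_pos: [0.5891, 0.019, 0.1171]
eef_rot: [-0.0, 0.895, 0.447, 0.0]
wrist_force: [-1.0, -0.1, 3.0]
opening: 0.088
grip_force: 12.6
```

```bash
python3 -c "
from h import *
st()"
```

```text
t 6.4 p [0.5891 0.019  0.1171] yaw_y -36.9 z [-0.     0.001 -1.   ] j [-0.55  0.29  0.56  1.75 -0.17  1.14 -0.59] F [-1.  -0.1  3. ] M [ 0.04  0.28 -0.08] open 7.7 g 12.6
```

>>> jog_arm(
  travel=[
    [0,0,0.003],
    [0,0,0.003],
    [0,0,0.003],
    [0,0,0.003],
    [0,0,0.003],
    [0,0,0.003],
    [0,0,0.003],
    [0,0,0.003],
    [0,0,0.003],
    [0,0,0.003],
  ],
  twist=[
    [0,0,1],
    [0,0,1],
    [0,0,1],
    [0,0,1],
    [0,0,1],
    [0,0,1],
    [0,0,1],
    [0,0,1],
    [0,0,1],
    [0,0,1],
  ],
  hand=[0.95,0.95,0.95,0.95,0.95,0.95,0.95,0.95,0.95,0.95],
)

```text
time: 7.4
tool_pos: [0.5885, 0.0192, 0.1186]
eef_rot: [-0.001, 0.688, 0.726, -0.0]
wrist_force: [-2.6, 1.0, 4.6]
opening: 0.093
grip_force: 12.8
```

```bash
python3 -c "
from h import *
st()"
```

```text
t 7.4 p [0.5885 0.0192 0.1186] yaw_y 3.1 z [-0.001  0.001 -1.   ] j [-0.46  0.28  0.45  1.75 -0.13  1.14  0.08] F [-2.6  1.   4.6] M [ 0.07  0.6  -0.18] open 8.1 g 12.8
```

>>> jog_arm(
  travel=[
    [-0.01,0,0.01],
    [0,0,0.004],
    [0,0,0.003],
    [0,0,0.003],
    [0,0,0.003],
    [0,0,0.003],
    [0,0,0.003],
    [0,0,0.003],
    [0,0,0.003],
    [0,0,0.003],
  ],
  twist=[
    [0,0,1],
    [0,0,1],
    [0,0,1],
    [0,0,1],
    [0,0,1],
    [0,0,1],
    [0,0,1],
    [0,0,1],
    [0,0,1],
    [0,0,1],
  ],
  hand=[0.95,0.95,0.95,0.95,0.95,0.95,0.95,0.95,0.95,0.95],
)

```text
time: 8.4
tool_pos: [0.5878, 0.0189, 0.1201]
eef_rot: [-0.001, 0.398, 0.917, -0.0]
wrist_force: [-1.9, 0.3, 2.8]
opening: 0.094
grip_force: 12.6
```

```bash
python3 -c "
from h import *
st()"
```

```text
t 8.4 p [0.5878 0.0189 0.1201] yaw_y 43.1 z [-0.002  0.001 -1.   ] j [-0.39  0.27  0.36  1.75 -0.1   1.15  0.76] F [-1.9  0.3  2.8] M [ 0.04  0.52 -0.19] open 8.2 g 12.6
```

>>> jog_arm(
  travel=[
    [0,0,0.004],
    [0,0,0.004],
    [0,0,0.003],
    [0,0,0.003],
    [0,0,0.003],
    [0,0,0.003],
    [0,0,0.003],
    [0,0,0.003],
    [0,0,0.003],
    [0,0,0.003],
  ],
  twist=[
    [0,0,1],
    [0,0,1],
    [0,0,1],
    [0,0,1],
    [0,0,1],
    [0,0,1],
    [0,0,1],
    [0,0,1],
    [0,0,1],
    [0,0,1],
  ],
  hand=[0.95,0.95,0.95,0.95,0.95,0.95,0.95,0.95,0.95,0.95],
)

```text
time: 9.4
tool_pos: [0.5876, 0.0183, 0.1217]
eef_rot: [-0.001, 0.06, 0.998, -0.0]
wrist_force: [-1.7, -0.3, 3.8]
opening: 0.09
grip_force: 12.6
```

```bash
python3 -c "
from h import *
st()"
```

```text
t 9.4 p [0.5876 0.0183 0.1217] yaw_y 83.1 z [-0.002 -0.    -1.   ] j [-0.31  0.26  0.27  1.74 -0.08  1.15  1.43] F [-1.7 -0.3  3.8] M [-0.18  0.63 -0.14] open 7.8 g 12.6
```

>>> jog_arm(
  travel=[
    [0,0,0.005],
    [0,0,0.004],
    [0,0,0.003],
    [0,0,0.003],
    [0,0,0.003],
    [0,0,0.003],
    [0,0,0],
    [0,0,0],
  ],
  twist=[
    [0,0,1],
    [0,0,1],
    [0,0,1],
    [0,0,1],
    [0,0,1],
    [0,0,1],
    [0,0,0],
    [0,0,0],
  ],
  hand=[0.95,0.95,0.95,0.95,0.95,0.95,0.95,0.95],
)

```text
time: 10.2
tool_pos: [0.5877, 0.0179, 0.1226]
eef_rot: [-0.001, -0.146, 0.989, -0.0]
wrist_force: [-4.1, -0.8, 3.6]
opening: 0.088
grip_force: 12.6
```

```bash
python3 -c "
from h import *
st()"
```

```text
t 10.2 p [0.5877 0.0179 0.1226] yaw_y 106.8 z [-0.002 -0.001 -1.   ] j [-0.27  0.26  0.22  1.74 -0.06  1.15  1.84] F [-4.1 -0.8  3.6] M [-0.4   0.92  0.06] open 7.7 g 12.6
```

>>> jog_arm(
  travel=[
    [0,0,0],
    [0,0,0],
    [0,0,0],
    [0,0,0],
    [0,0,0],
  ],
  twist=[
    [0,0,0],
    [0,0,0],
    [0,0,0],
    [0,0,0],
    [0,0,0],
  ],
  hand=[-0.2,-0.2,-0.2,-0.2,-0.2],
)

```text
time: 10.7
tool_pos: [0.5887, 0.0188, 0.1227]
eef_rot: [0.0, -0.147, 0.989, 0.0]
wrist_force: [0.6, -0.3, 0.7]
opening: 0.465
grip_force: 0.0
```

```bash
python3 -c "
from h import *
st()"
```

```text
t 10.7 p [0.5887 0.0188 0.1227] yaw_y 106.9 z [ 0.  0. -1.] j [-0.27  0.26  0.22  1.74 -0.06  1.15  1.84] F [ 0.6 -0.3  0.7] M [0.02 0.03 0.03] open 40.5 g 0.0
```

>>> jog_arm(
  travel=[
    [0.019,-0.098,0],
    [0.019,-0.098,0],
    [0.019,-0.098,0],
    [0.019,-0.098,0],
    [0.019,-0.098,0],
    [0.008,-0.04,0],
    [0.008,-0.04,0],
  ],
  twist=[
    [0,0,0],
    [0,0,0],
    [0,0,0],
    [0,0,0],
    [0,0,0],
    [0,0,0],
    [0,0,0],
  ],
  hand=[-0.2,-0.2,-0.2,-0.2,-0.2,-0.2,-0.2],
)

```text
time: 11.4
tool_pos: [0.5942, -0.0095, 0.1229]
eef_rot: [0.0, -0.147, 0.989, 0.0]
wrist_force: [-1.3, 1.3, 0.5]
opening: 0.603
grip_force: 1.3
```

```bash
python3 -c "
from h import *
st()"
```

```text
t 11.4 p [ 0.5942 -0.0095  0.1229] yaw_y 106.9 z [-0.     0.001 -1.   ] j [-0.23  0.27  0.24  1.73 -0.07  1.15  1.89] F [-1.3  1.3  0.5] M [ 0.44  0.13 -0.02] open 52.5 g 1.3
```

Force is only about 2 N with the bolt moved about 6 mm, so it's free of the lip. I'll continue the swing.

>>> jog_arm(
  travel=[
    [0.015,-0.08,0],
    [0.015,-0.08,0],
    [0.015,-0.08,0],
    [0.015,-0.08,0],
    [0.015,-0.08,0],
    [0.015,-0.08,0],
    [0.015,-0.08,0],
    [0.015,-0.08,0],
    [0.015,-0.08,0],
    [0.015,-0.08,0],
  ],
  twist=[
    [0,0,0],
    [0,0,0],
    [0,0,0],
    [0,0,0],
    [0,0,0],
    [0,0,0],
    [0,0,0],
    [0,0,0],
    [0,0,0],
    [0,0,0],
  ],
  hand=[-0.2,-0.2,-0.2,-0.2,-0.2,-0.2,-0.2,-0.2,-0.2,-0.2],
)

```text
time: 12.4
tool_pos: [0.6018, -0.0504, 0.1229]
eef_rot: [0.0, -0.147, 0.989, -0.0]
wrist_force: [-0.1, 0.9, 0.6]
opening: 0.6
grip_force: 0.5
```

```bash
python3 -c "
from h import *
st()"
```

```text
t 12.4 p [ 0.6018 -0.0504  0.1229] yaw_y 106.9 z [ 0. -0. -1.] j [-0.18  0.29  0.26  1.7  -0.08  1.16  1.97] F [-0.1  0.9  0.6] M [ 0.41  0.09 -0.02] open 52.2 g 0.5
```

>>> jog_arm(
  travel=[
    [0.015,-0.078,-0.095],
    [0.015,-0.078,-0.095],
    [0.018,-0.095,-0.086],
    [0.018,-0.095,-0.086],
    [0.016,-0.08,-0.09],
    [0.016,-0.08,-0.09],
    [0,0,0],
  ],
  twist=[
    [0,0,0],
    [0,0,0],
    [0,0,0],
    [0,0,0],
    [0,0,0],
    [0,0,0],
    [0,0,0],
  ],
  hand=[-0.2,-0.2,-0.2,-0.2,-0.2,-0.2,-0.2],
)

```text
time: 13.1
tool_pos: [0.6059, -0.0762, 0.0947]
eef_rot: [-0.001, -0.147, 0.989, -0.0]
wrist_force: [0.6, -0.1, -0.2]
opening: 0.601
grip_force: 0.0
```

```bash
python3 - <<'E'
from h import *
st()
c=snap('scene','pics/s2.png')
a=cv2.resize(cv2.imread('pics/s2.png')[200:320,270:400],None,fx=5,fy=5,interpolation=cv2.INTER_CUBIC)
cv2.imwrite('pics/s2c.png',np.clip(a*1.4,0,255).astype('u1'))
E
```

```text
t 13.1 p [ 0.6059 -0.0762  0.0947] yaw_y 106.9 z [-0.002 -0.001 -1.   ] j [-0.14  0.33  0.27  1.71 -0.1   1.11  2.02] F [ 0.6 -0.1 -0.2] M [ 0.02 -0.02  0.03] open 52.3 g 0.0
```

View pics/s2c.png

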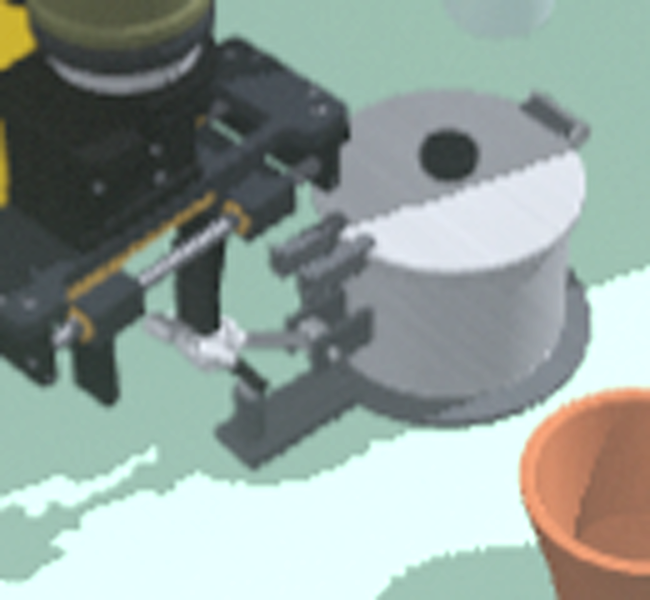

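The bolt is down near the bar: shank at about (260,340), bar at about (250,370) in the crop. Now I'll feel for the rest in small steps.

>>> jog_arm(
  travel=[
    [0.004,-0.02,-0.034],
    [0.004,-0.02,-0.034],
    [0,0,0],
  ],
  twist=[
    [0,0,0],
    [0,0,0],
    [0,0,0],
  ],
  hand=[-0.2,-0.2,-0.2],
)

```text
time: 13.45
tool_pos: [0.6069, -0.0774, 0.0923]
eef_rot: [-0.0, -0.147, 0.989, -0.0]
wrist_force: [0.1, -0.1, 0.4]
opening: 0.598
grip_force: 0.1
```

>>> jog_arm(
  travel=[
    [0.003,-0.018,-0.036],
    [0.003,-0.018,-0.036],
    [0,0,0],
  ],
  twist=[
    [0,0,0],
    [0,0,0],
    [0,0,0],
  ],
  hand=[-0.2,-0.2,-0.2],
)

```text
time: 13.75
tool_pos: [0.6073, -0.0792, 0.0885]
eef_rot: [0.0, -0.147, 0.989, -0.0]
wrist_force: [0.8, -0.5, 0.1]
opening: 0.597
grip_force: 0.1
```

>>> jog_arm(
  travel=[
    [0.003,-0.016,-0.036],
    [0.003,-0.016,-0.036],
    [0,0,0],
  ],
  twist=[
    [0,0,0],
    [0,0,0],
    [0,0,0],
  ],
  hand=[-0.2,-0.2,-0.2],
)

```text
time: 14.05
tool_pos: [0.6076, -0.0809, 0.0849]
eef_rot: [0.0, -0.147, 0.989, -0.0]
wrist_force: [0.9, -0.9, 0.9]
opening: 0.604
grip_force: 0.4
```

>>> jog_arm(
  travel=[
    [0.003,-0.016,-0.036],
    [0,0,0],
  ],
  twist=[
    [0,0,0],
    [0,0,0],
  ],
  hand=[-0.2,-0.2],
)

```text
time: 14.25
tool_pos: [0.6078, -0.0818, 0.0832]
eef_rot: [0.0, -0.147, 0.989, -0.0]
wrist_force: [0.6, -1.1, -0.0]
opening: 0.597
grip_force: 0.6
```

```bash
python3 - <<'E'
from h import *
st();st()
c=snap('scene','pics/s3.png')
a=cv2.resize(cv2.imread('pics/s3.png')[235:305,280:360],None,fx=8,fy=8,interpolation=cv2.INTER_CUBIC)
cv2.imwrite('pics/s3c.png',np.clip(a*1.4,0,255).astype('u1'))
E
```

```text
t 14.25 p [ 0.6078 -0.0818  0.0832] yaw_y 106.9 z [ 0. -0. -1.] j [-0.13  0.35  0.27  1.72 -0.1   1.09  2.04] F [ 0.6 -1.1 -0. ] M [-0.1  -0.13 -0.03] open 51.9 g 0.6
t 14.25 p [ 0.6078 -0.0818  0.0832] yaw_y 106.9 z [ 0. -0. -1.] j [-0.13  0.35  0.27  1.72 -0.1   1.09  2.04] F [ 0.6 -1.1 -0. ] M [-0.1  -0.13 -0.03] open 51.9 g 0.6
```

View pics/s3c.png

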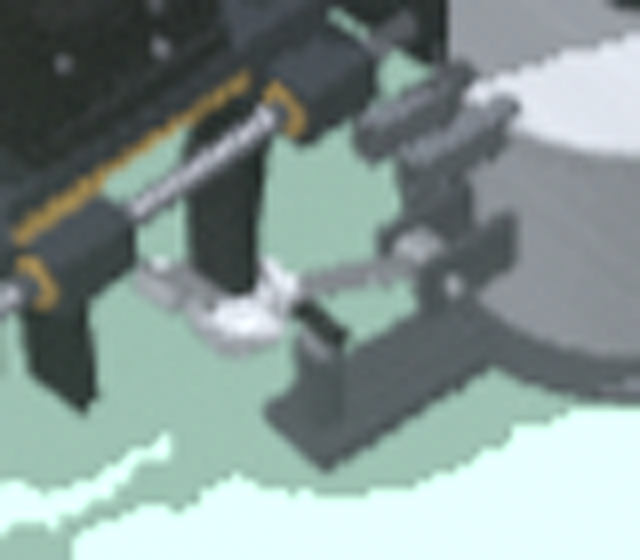

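The bolt is almost on the bar, and the fingertip is near the hub. I'll shift slightly outward onto the ears' face and keep pressing softly.

>>> jog_arm(
  travel=[
    [0.015,-0.078,0.04],
    [0,0,-0.02],
    [0,0,-0.02],
    [0,0,0],
  ],
  twist=[
    [0,0,0],
    [0,0,0],
    [0,0,0],
    [0,0,0],
  ],
  hand=[-0.2,-0.2,-0.2,-0.2],
)

```text
time: 14.7
tool_pos: [0.6084, -0.0852, 0.0832]
eef_rot: [-0.0, -0.147, 0.989, 0.0]
wrist_force: [-0.6, -0.8, 0.4]
opening: 0.602
grip_force: 0.2
```

>>> jog_arm(
  travel=[
    [0,-0.01,-0.03],
    [0,0,0],
    [0,0,0],
  ],
  twist=[
    [0,0,0],
    [0,0,0],
    [0,0,0],
  ],
  hand=[-0.2,-0.2,-0.2],
)

```text
time: 15.0
tool_pos: [0.6084, -0.0857, 0.0817]
eef_rot: [-0.0, -0.147, 0.989, 0.0]
wrist_force: [0.2, 0.3, 0.3]
opening: 0.601
grip_force: 0.1
```

>>> jog_arm(
  travel=[
    [0,-0.01,-0.03],
    [0,0,0],
    [0,0,0],
  ],
  twist=[
    [0,0,0],
    [0,0,0],
    [0,0,0],
  ],
  hand=[-0.2,-0.2,-0.2],
)

```text
time: 15.3
tool_pos: [0.6084, -0.0863, 0.0802]
eef_rot: [-0.0, -0.147, 0.989, 0.0]
wrist_force: [-0.3, -0.7, 0.5]
opening: 0.601
grip_force: 0.1
```

>>> jog_arm(
  travel=[
    [0,-0.01,-0.03],
    [0,-0.01,-0.03],
    [0,0,0],
  ],
  twist=[
    [0,0,0],
    [0,0,0],
    [0,0,0],
  ],
  hand=[-0.2,-0.2,-0.2],
)

```text
time: 15.6
tool_pos: [0.6084, -0.0874, 0.0771]
eef_rot: [-0.0, -0.147, 0.989, 0.0]
wrist_force: [0.5, 0.9, 0.3]
opening: 0.601
grip_force: 0.2
```

>>> jog_arm(
  travel=[
    [0,-0.008,-0.03],
    [0,-0.008,-0.03],
    [0,0,0],
  ],
  twist=[
    [0,0,0],
    [0,0,0],
    [0,0,0],
  ],
  hand=[-0.2,-0.2,-0.2],
)

```text
time: 15.9
tool_pos: [0.6083, -0.0882, 0.074]
eef_rot: [-0.0, -0.147, 0.989, 0.0]
wrist_force: [0.2, 0.6, 1.4]
opening: 0.597
grip_force: 0.2
```

>>> jog_arm(
  travel=[
    [0,-0.004,-0.02],
    [0,0,0],
  ],
  twist=[
    [0,0,0],
    [0,0,0],
  ],
  hand=[-0.2,-0.2],
)

```text
time: 16.1
tool_pos: [0.6084, -0.0884, 0.0732]
eef_rot: [-0.0, -0.147, 0.989, 0.0]
wrist_force: [0.0, -0.1, 0.3]
opening: 0.603
grip_force: 0.2
```

>>> jog_arm(
  travel=[
    [0,-0.004,-0.02],
    [0,0,0],
  ],
  twist=[
    [0,0,0],
    [0,0,0],
  ],
  hand=[-0.2,-0.2],
)

```text
time: 16.3
tool_pos: [0.6085, -0.0886, 0.0723]
eef_rot: [0.0, -0.147, 0.989, -0.0]
wrist_force: [-0.7, -0.2, 1.3]
opening: 0.595
grip_force: 0.3
```

```bash
python3 - <<'E'
from h import *
c=snap('scene','pics/s4.png'); t=snap('top','pics/t4.png')
a=cv2.resize(cv2.imread('pics/s4.png')[235:305,280:345],None,fx=8,fy=8,interpolation=cv2.INTER_CUBIC)
b=cv2.resize(cv2.imread('pics/s3.png')[255:290,290:320],None,fx=8,fy=8,interpolation=cv2.INTER_CUBIC)
b=cv2.copyMakeBorder(b,0,280,0,0,cv2.BORDER_CONSTANT)
cv2.imwrite('pics/s4c.png',np.clip(np.hstack([a,b])*1.4,0,255).astype('u1'))
p=r.state()['tool_pos'];M=R.from_quat([*r.state()['eef_rot'][1:],r.state()['eef_rot'][0]]).as_matrix()
for e in(1,-1):print((proj(c,p+e*.026*M[:,1])-[280,235]+.5)*8)
E
```

```text
[188.97331107 318.79942577]
[ 54.23630886 414.6105731 ]
```

View pics/s4c.png

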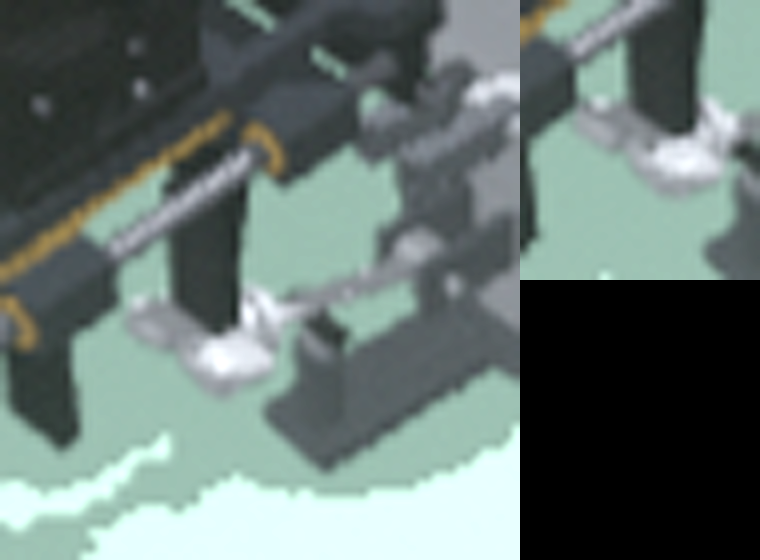

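The bolt is following the finger: the shank now crosses the bar at about (310,300). I'll keep going until the force rises clearly.

>>> jog_arm(
  travel=[
    [0,-0.004,-0.02],
    [0,0,0],
  ],
  twist=[
    [0,0,0],
    [0,0,0],
  ],
  hand=[-0.2,-0.2],
)

```text
time: 16.6
tool_pos: [0.6085, -0.0887, 0.0715]
eef_rot: [0.0, -0.147, 0.989, 0.0]
wrist_force: [-1.0, 0.6, 2.1]
opening: 0.598
grip_force: 0.9
```

>>> jog_arm(
  travel=[
    [0,-0.004,-0.02],
    [0,0,0],
  ],
  twist=[
    [0,0,0],
    [0,0,0],
  ],
  hand=[-0.2,-0.2],
)

```text
time: 16.8
tool_pos: [0.6087, -0.0889, 0.0708]
eef_rot: [0.0, -0.147, 0.989, 0.0]
wrist_force: [-0.9, 0.1, 3.8]
opening: 0.599
grip_force: 2.1
```

>>> jog_arm(
  travel=[
    [0,-0.004,-0.02],
    [0,0,0],
  ],
  twist=[
    [0,0,0],
    [0,0,0],
  ],
  hand=[-0.2,-0.2],
)

```text
time: 17.0
tool_pos: [0.6088, -0.0891, 0.0703]
eef_rot: [0.0, -0.147, 0.989, 0.0]
wrist_force: [-1.6, -1.1, 5.8]
opening: 0.598
grip_force: 3.5
```

>>> jog_arm(
  travel=[
    [0,-0.002,-0.02],
    [0,0,0],
  ],
  twist=[
    [0,0,0],
    [0,0,0],
  ],
  hand=[-0.2,-0.2],
)

```text
time: 17.2
tool_pos: [0.6089, -0.0892, 0.0698]
eef_rot: [0.001, -0.147, 0.989, 0.0]
wrist_force: [-3.6, -0.3, 9.9]
opening: 0.599
grip_force: 4.8
```

>>> jog_arm(
  travel=[
    [0,0,-0.02],
    [0,0,0],
  ],
  twist=[
    [0,0,0],
    [0,0,0],
  ],
  hand=[-0.2,-0.2],
)

```text
time: 17.4
tool_pos: [0.609, -0.0892, 0.0695]
eef_rot: [0.001, -0.147, 0.989, 0.0]
wrist_force: [-4.1, 0.6, 12.5]
opening: 0.599
grip_force: 6.3
```

Firm stop felt: 12.5 N and nearly no more motion. Backing off straight up.

>>> jog_arm(
  travel=[
    [0,0,0.06],
    [0,0,0.06],
    [0,0,0.1],
    [0,0,0.3],
    [0,-0.1,0.5],
    [0,-0.3,0.5],
    [0,-0.5,0.5],
    [0,-0.5,0.2],
    [0,0,0],
    [0,0,0],
  ],
  twist=[
    [0,0,0],
    [0,0,0],
    [0,0,0],
    [0,0,0],
    [0,0,0],
    [0,0,0],
    [0,0,0],
    [0,0,0],
    [0,0,0],
    [0,0,0],
  ],
  hand=[-0.2,-0.2,-0.2,-0.2,-0.2,-0.2,-0.2,-0.2,-0.2,-0.2],
)

```text
time: 18.4
tool_pos: [0.6085, -0.1596, 0.179]
eef_rot: [0.0, -0.146, 0.989, 0.0]
wrist_force: [-0.5, 0.7, -0.1]
opening: 0.603
grip_force: 0.0
```

```bash
python3 - <<'E'
from h import *
st();c=snap('scene','pics/s5.png')
a=cv2.resize(cv2.imread('pics/s5.png')[220:310,280:400],None,fx=6,fy=6,interpolation=cv2.INTER_CUBIC)
cv2.imwrite('pics/s5c.png',np.clip(a*1.4,0,255).astype('u1'))
E
```

```text
t 18.4 p [ 0.6085 -0.1596  0.179 ] yaw_y 106.8 z [ 0.001  0.    -1.   ] j [-0.04  0.3   0.32  1.58 -0.1   1.28  2.15] F [-0.5  0.7 -0.1] M [ 0.04  0.07 -0.  ] open 52.4 g 0.0
```

View pics/s5c.png

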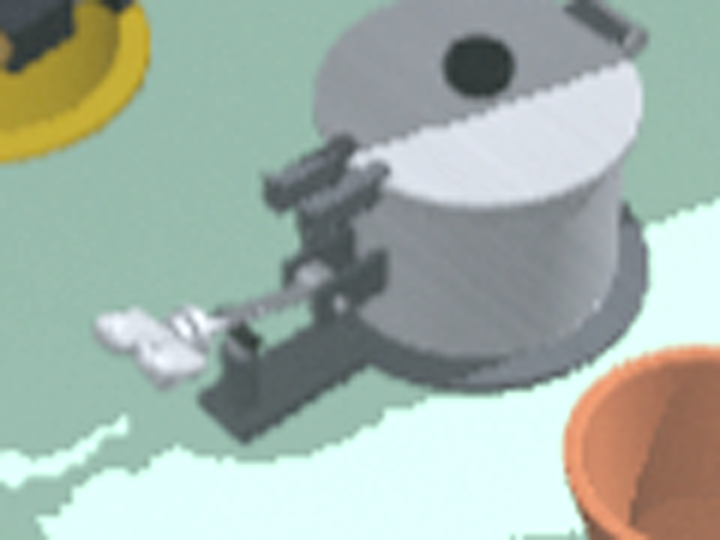

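The bolt lies on the cross-bar, with the shank crossing it at about (240,320), and the hand is clear.

```bash
python3 -c "
from rig import r
print(r.finish_job())"
```

```text
the job is handed in; nothing more can be done
None
```

The job is handed in at about 18 s: I loosened the wing nut about 176°, swung the bolt out past the lip at about 2 N, and pressed it to a firm stop at about 12.5 N. The last picture shows it lying on the rest with the hand clear, but I got no verdict back from the judging.

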